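Release a jammed chopstick drawer with the service pin

TASK

The spring drawer of the chopstick cabinet has locked shut: take the release pin from its wooden stand, reach down through the slot in the cabinet's lid, feel along the deck below for the pocket with the spring catch and press it gently until the drawer jumps out. Then put the pin back in its stand, fully home, and leave everything else on the table where it is. Never push hard with the pin (20 N at most): the deck and catch are easily damaged.

Things in the scene. Friction and masses are not known exactly. Their poses are not given: they have to be found in the camera images.
- cabinet: steel chopstick cabinet fixed on the table, 260 (its x) x 200 (y) x 130 mm tall; origin at the centre of its underside. The front of its spring drawer (no handle) fills the lower part of its -x side. The lid is 4 mm thick with one open slot; five narrow dark lines at its rear are mere louvres. More than 20 N of the pin on any part of it, inside or out, damages it.
- slot (a point): centre of the service slot in the lid, on the lid's upper face, 130 mm above the table; axes as the cabinet's. The slot is 12 mm wide (x), 46 mm long (y). The catch under it (see deck) is not seen; its place along y differs each time.
- deck (a point): point 28 mm straight below the slot's centre: a rubber-mounted steel deck lies there (26 to 30 mm below the lid's face; gives 0.2 mm per N, at most 2.5 mm). In it is one pocket, 13 mm long (y), wider in x than the slot; its centre is anywhere within 15 mm of this point along y, unseen. The pocket's bottom is the catch, a spring pad 6 mm lower than the deck.
- drawer (a joint): how far the drawer is out, m: 0 shut, 0.05 fully out. It is freed when the catch pad is pressed down by 3 to 7 mm, taking 3 to 9 N (the pad has a hard stop at 10 mm). A spring then drives it out 50 mm along the cabinet's -x and keeps it out.
- pin: release pin, 60 g, 112 mm tall, upright: a round steel shank of 6 mm diameter, 62 mm long, below a square wooden handle 18 x 18 mm, 50 mm tall with sides along its x and y. Origin at the tip of the shank, z up the handle. It starts in the stand with the handle's underside (62 mm above the tip) resting on the stand's top.
- pin_tip (a point): tip of the shank (the pin's origin)
- stand: wooden pin stand, fixed, 60 x 60 x 70 mm tall, origin at the centre of its underside; one hole of 11 mm diameter, 66 mm deep, in the middle of its top
- stand_hole0 (a point): centre of the mouth of the stand's hole, on its top, 70 mm above the table
- jar: an amber glass jar, 68 mm across, 110 tall; a bystander. Origin at the centre of its underside.
- bowl_a: a white bowl, 110 mm across, 50 tall; a bystander. Origin at the centre of its underside.
- bowl_b: a second white bowl, 110 mm across, 50 tall; a bystander. Origin at the centre of its underside.
- dish: a small white saucer, 80 mm across, 18 tall; a bystander. Origin at the centre of its underside.
- tissue_box: a cardboard tissue box, 110 x 200 x 70 mm; a bystander. Origin at the centre of its underside.
- spoon: a spoon lying on the table, about 0.2 m long; a bystander. Origin at the centre of its underside.
- cup: a white plastic cup, 72 mm across, 85 tall; a bystander. Origin at the centre of its underside.
Not all that is in view belongs to the job. Of the things that look like the stand, take the one that is farthest to the robot's right at the start.

How it is judged:
On the way, in this order (a step that is already met when the one before it is completed fails the run):
1. the tip of the pin is down in the slot, more than 12 mm below the lid's upper face (z of pin_tip in the frame of slot below -0.012 m and x of pin_tip in the frame of slot between -0.012 and 0.012 m and y of pin_tip in the frame of slot between -0.03 and 0.03 m), for 0.1 s.
2. the drawer has jumped out, by more than 40 mm (value of joint drawer above 0.04 m), for 0.2 s.
At the end, for the whole second after the job is handed in: The drawer is out by more than 40 mm; the pin stands in its stand again, released and at rest, tip within 5 mm of the hole's centre line and less than 12 mm above the table (seated it is at 8 mm), tilted less than 0.1 rad (value of joint drawer above 0.04 m and horizontal distance between pin_tip and stand_hole0 below 0.005 m and height (world z) of pin_tip below 0.012 m and angle between pin's own z axis and vertical below 0.1 rad and linear speed of pin below 0.02 m/s); the robot touches nothing.
It fails at once if the pin presses on any part of the cabinet (lid, deck, catch) with more than 20 N (contact force between pin and cabinet above 20 N).
It fails at once if a bystander is moved by more than 30 mm (distance of any of jar, bowl_a, bowl_b, dish, tissue_box, spoon, cup from where it was at the start of the episode above 0.03 m).
It fails at once if a bystander is tipped over (angle between any of jar, bowl_a, bowl_b, dish, tissue_box, cup's own z axis and vertical above 0.5 rad).
It also fails if it takes over 69 s, if anything falls off the work surface, if the arm or the gripper's body presses on something with over 40 N, if the wrist force passes 120 N, or if a joint passes its speed limit or range.

ROBOT

A 6-joint arm with a two-finger parallel gripper is mounted at the origin on the work surface. World frame = base frame: x ahead of the robot, y to its left, z up, the work surface at z = 0. Lengths are in m, angles in rad, forces in N, time in s.
With the tool pointing down it reaches from about 0.4 to 0.825 m from the base axis. Payload 7 kg.
Tool frame: the origin (TCP) lies midway between the tips of the shut fingers; the grasp point (between the pads) lies 19 mm behind it; z points along the fingers, y is the line along which they close (so a half turn about z gives the same grasp; the last joint's range is limited). The gripper opens to 88 mm and grips with 3 to 60 N. Pads are 19 mm wide; open, the fingers measure 130 mm over their backs; the gripper's body (78 mm by 193 mm) begins 47 mm behind the grasp point.
Start: joints at [-0.957, 0.359, 0.012, 0, -1.224, -0.288], TCP at [0.216, -0.639, 0.204] pointing down, gripper open.
Joint ranges: [-3.07, 3.07], [-1.43, 2.12], [-1.02, 1.25], [-3.03, 1.67], [-3.05, -0], [-3.03, 3.03]. Speed limits (rad/s): [2.39, 2.39, 3.01, 3.14, 3.14, 3.14].

INTERFACE

Orientations are given as [roll, pitch, yaw] about the fixed x, y, z axes, in that order (R = Rz(yaw) Ry(pitch) Rx(roll)).
In Python, from station import get_state, grab_frame, calibration, job_done, boxes_of, regions_of, spot_point gives the robot as it stands. The module is installed in compiled form; this text tells all that it offers.
- The arm moves only by the tool arm_command, never from a script. Its argument "commands" is a list of rows, each an object of numbers: "tx", "ty", "tz": the shift along the tool's x, y, z each as a share of 25 cm, from -1 to 1; "twist": the turn about the tool's z as a share of 180 degrees, from -1 to 1. A call has exactly 8 rows; each row is the pose to reach, as a shift and turn from the pose commanded when the call began, along the tool's axes at that moment, turning the shorter way round; what a row does not reach only later rows make up. A row lasts 1/12 s, in which the tool goes at most 41.7 mm and 7.16 degrees, less where a joint would pass 70% of its speed; a pose out of reach is approached as far as the arm can. A call with a number of a shift or a turn outside -1 to 1 is refused whole. A call with a gripper value outside its range is refused whole. "claw" is the opening, from 0 (shut) to 1 (fully open), set as the call begins (left out, the last holds). The fingers move at their own pace and stop on an object; "grip_force" is the grip in N (left out, the last holds). Time passes only in rows, so rows that repeat a pose let the fingers close, or fill a call up. It gives the time, the measured TCP pose, the force, the opening and the grip force at its end, in the units of the state.
- get_state(): the state, without advancing time (a new reading comes with each control period).
- grab_frame(name): name is "scene" or "top"; returns the picture (400x640x3 uint8, red, green, blue); there is no depth.
- calibration(name): a dict with "camera_matrix" (3x3 intrinsics, pixels), "extrinsics" (4x4, takes a point from camera to world coordinates). Camera axes: x right, y down, z forward; pixel columns grow to the right and rows downward; lengths in m; the calibration is good to about 2 mm. A picture is of the moment at which its call begins. calibration takes no time and is no camera call.
- job_done(): hands the job in; it is judged then, once.
Trained networks look in the newest picture that a camera, given by its name, has taken for a name from the list of things; names that differ only in an ending like _2 or _b are one class to them, and where a whole thing is asked for, a point or a joint stands for the part that bears it (a point fixed in the world has none). Each returns a list of dicts, best first, with "score" (0 to 1); they miss things now and then, are a little off and sometimes report something else, mostly with a low value. They report only what shows in the picture. A call takes as long as a camera call. They do not tell look-alikes from the thing itself.
- boxes_of(query, camera): "rect" ([left, top, right, bottom] in pixels, round what is visible of it).
- regions_of(query, camera): "region" (400x640 bool, what is visible of it) and "rect" ([left, top, right, bottom] in pixels, round what is visible of it).
- spot_point(query, camera): "uv" ([column, row] in pixels: a listed point, or the origin of a listed thing).
The state is a dict: "t": time; "q": joint angles; "qd": joint speeds; "joint_efforts": joint torques, N m; "eef_pos": TCP position; "ee_rot": TCP orientation; "force": force on the tool from outside, world axes, zero at the start; "moment": the same for the moment, N m; "width": finger opening in m; "gripper_force": force on a finger pad.
Only numpy, scipy, OpenCV 4.12 (cv2) and the standard library are available. Lean on these libraries where they do the work, as an engineer would, in place of code of your own. Each camera call takes 0.05 s, during which the arm holds its last target. There are 200 camera calls.

## Working session

There is one attempt and no reset: what is moved stays moved. The work goes in short steps, Python scripts to look and compute and a tool call to move; the robot and the scene stay as the last step left them, time stands still between calls to the robot, and variables do not carry over. Pictures are saved under pics/ and viewed, at most 10 in all, crops included, and the job is handed in when it is done.

Besides the shell and the picture viewer there is one more tool, called after "Call:" as name(argument=value, ...) on one line, values as JSON. arm_command: Moves the arm, as the interface text tells. Shift numbers are shares of 25 cm and turn numbers shares of 180 degrees, none past 1 either way. Its arguments: {"type":"object","properties":{"commands":{"type":"array"},"claw":{"type":"number"},"grip_force":{"type":"number"}},"required":["commands"]}

```bash
mkdir -p pics; cat > h.py <<'E'
import numpy as np, cv2
from station import *
def proj(cam,P):
    c=calibration(cam);K=np.array(c["camera_matrix"]);T=np.linalg.inv(np.array(c["extrinsics"]))
    p=K@(T[:3,:3]@np.array(P,float)+T[:3,3]);return p[:2]/p[2]
def at_z(cam,uv,z):
    c=calibration(cam);K=np.array(c["camera_matrix"]);T=np.array(c["extrinsics"])
    d=T[:3,:3]@np.linalg.solve(K,[uv[0],uv[1],1.]);o=T[:3,3];return o+d*(z-o[2])/d[2]
def save(im,n):cv2.imwrite("pics/"+n,im[:,:,::-1])
E
python3 - <<'E'
from h import *
np.set_printoptions(precision=4,suppress=True)
ims={c:grab_frame(c) for c in("scene","top")}
save(ims["scene"],"s0.png");save(ims["top"],"t0.png")
for c in ims:
    print(c,np.array(calibration(c)["extrinsics"])[:3])
    for q,z in(("stand_hole0",.07),("slot",.13),("pin",.008),("cabinet",0)):
        for d in spot_point(q,c)[:5]:print(c,q,round(d["score"],2),np.round(d["uv"],1),at_z(c,d["uv"],z))
    for q in("stand","pin","cabinet"):
        for d in boxes_of(q,c)[:5]:print(c,q,round(d["score"],2),np.round(d["rect"],1))
print(get_state())
E
```

```text
scene [[ 0.2837  0.5612 -0.7775  1.7189]
 [ 0.9588 -0.1553  0.2377 -0.3348]
 [ 0.0126 -0.813  -0.5822  0.9544]]
scene stand_hole0 0.91 [300.3 270.5] [ 0.8423 -0.1175  0.07  ]
scene stand_hole0 0.73 [248.8 200.2] [ 0.4799 -0.1984  0.07  ]
scene stand_hole0 0.72 [214.7 210.1] [ 0.5047 -0.3118  0.07  ]
scene slot 0.78 [308.5 186.3] [ 0.5391 -0.0109  0.13  ]
scene cabinet 0.6 [310.6 223.8] [ 0.5699 -0.0123  0.    ]
scene stand 0.67 [205.3 203.4 227.1 230.7]
scene stand 0.61 [287.  262.7 313.3 299.5]
scene pin 0.23 [201.9 246.8 240.1 270.3]
scene cabinet 0.95 [266.2 166.7 361.2 258. ]
top [[-0.0098 -0.9909  0.1343  0.3742]
 [-0.9997  0.0127  0.0206 -0.0205]
 [-0.0221 -0.134  -0.9907  1.8284]]
top stand_hole0 0.73 [397.8 171.1] [ 0.7062 -0.2982  0.07  ]
top stand_hole0 0.65 [348.3 131.9] [ 0.8631 -0.1124  0.07  ]
top stand_hole0 0.62 [369.4 227. ] [ 0.494  -0.1846  0.07  ]
top stand_hole0 0.52 [401.3 224.9] [ 0.5005 -0.3044  0.07  ]
top slot 0.69 [322.7 217.4] [ 0.5269 -0.0097  0.13  ]
top pin 0.59 [238.2 234.5] [0.4747 0.3222 0.008 ]
top pin 0.53 [398.2 223.5] [ 0.5106 -0.3026  0.008 ]
top pin 0.42 [271.4 271.8] [0.3294 0.1917 0.008 ]
top cabinet 0.72 [320.6 206.5] [ 0.5818 -0.0011  0.    ]
top stand 0.52 [356.4 221.4 381.6 242.3]
top stand 0.49 [389.6 212.3 414.9 233.6]
top cabinet 0.62 [291.  165.  352.1 245.6]
{'t': 0.8, 'q': array([-0.9569,  0.3585,  0.0119, -0.    , -1.2241, -0.2881]), 'qd': array([-0.    , -0.0006, -0.0015, -0.0003, -0.0005, -0.0007]), 'joint_efforts': array([ -0.0002, -58.2282,  29.3287,   7.0023,   0.0126,  -0.    ]), 'eef_pos': array([ 0.2161, -0.6395,  0.2039]), 'ee_rot': array([-3.1416,  0.    , -2.8158]), 'force': array([-0.4892,  0.979 ,  0.1244]), 'moment': array([ 0.0146, -0.0307, -0.0057]), 'gripper_force': 0.0, 'width': 0.08728621561172945}
```

View pics/s0.png

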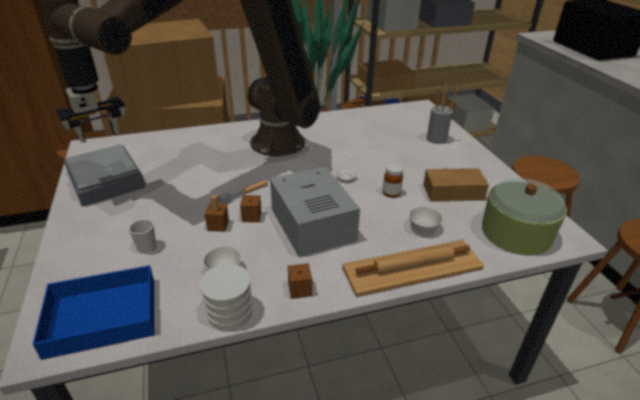

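View pics/t0.png

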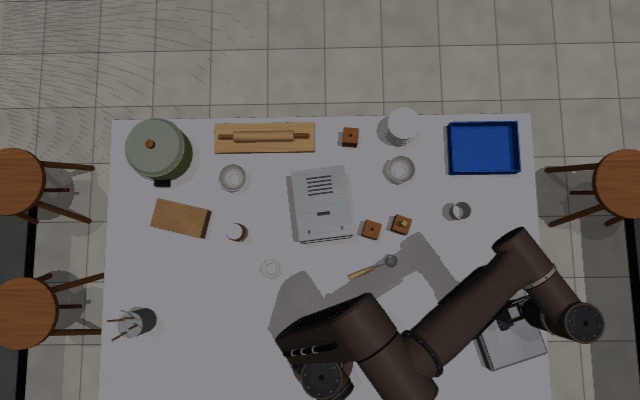

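Scene: three stand look-alikes, in top at about (350,137), (371,230) and (401,224). The last has the most negative y and carries the pin handle, so it is the one; in scene it is (217,215). The cabinet is at (322,205) in top with its slot at (322,213). I'll confirm with a crop.

```bash
python3 - <<'E'
from h import *
a=cv2.imread("pics/t0.png")[160:250,285:420];b=cv2.imread("pics/s0.png")[160:265,195:365]
a=cv2.resize(a,None,fx=3.9,fy=3.9,interpolation=cv2.INTER_CUBIC)
a=cv2.resize(cv2.imread("pics/t0.png")[160:250,285:420],(795,530),interpolation=cv2.INTER_CUBIC)
cv2.imwrite("pics/c1.png",a)
b=cv2.resize(b,(800,494),interpolation=cv2.INTER_CUBIC);cv2.imwrite("pics/c2.png",b)
E
```

```text
(no output)
```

View pics/c1.png

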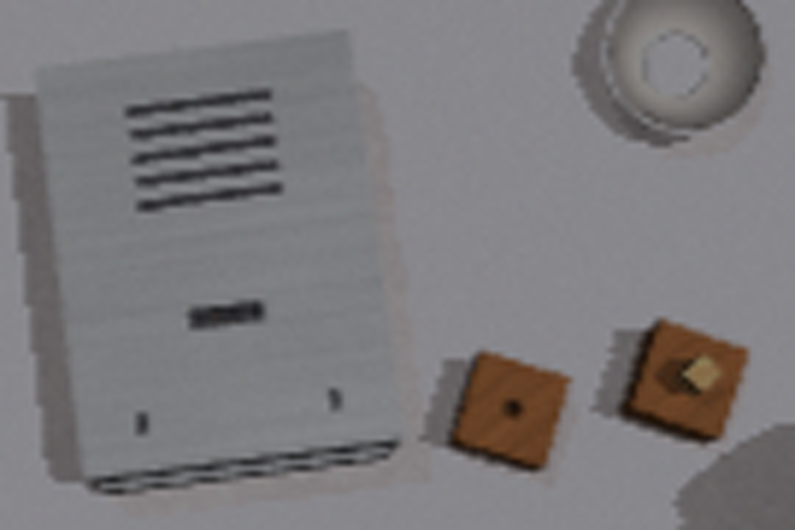

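View pics/c2.png

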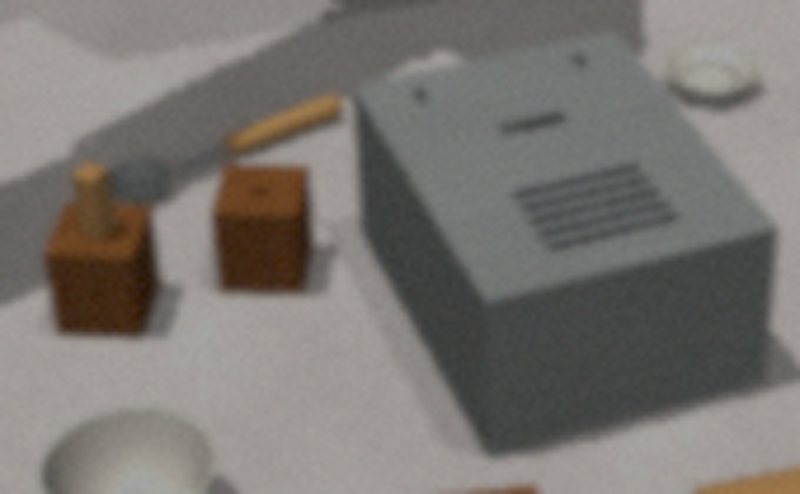

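```bash
python3 - <<'E'
from h import *
np.set_printoptions(precision=4,suppress=True)
T=lambda p:((p[0]+.5)/5.889-.5+285,(p[1]+.5)/5.889-.5+160)
S=lambda p:((p[0]+.5)/4.706-.5+195,(p[1]+.5)/4.706-.5+160)
def t(n,p,z):print("top",n,at_z("top",T(p),z)[:2])
def s(n,p,z):print("scn",n,at_z("scene",S(p),z)[:2])
for p in[(38,68),(348,32),(398,438),(90,478)]:t("lid",p,.13)
for p in[(358,88),(620,36),(775,232),(489,302)]:s("lid",p,.13)
for p in[(190,320),(264,309),(227,314.5)]:t("slot",p,.13)
for p in[(503,129),(563,117),(533,123)]:s("slot",p,.13)
t("handle",(702,372),.12);s("handle",(92,171),.12)
for p in[(695,352),(721,366),(708,392),(682,378)]:t("hc",p,.12)
for p in[(660,322),(748,348),(718,436),(628,408)]:t("stand",p,.07)
for p in[(64,207),(150,207),(155,262),(48,260)]:s("stand",p,.07)
E
```

```text
top lid [0.7003 0.1056]
top lid [ 0.7206 -0.0897]
top lid [ 0.4653 -0.116 ]
top lid [0.4428 0.0742]
scn lid [ 0.4607 -0.1183]
scn lid [0.4429 0.079 ]
scn lid [0.6968 0.104 ]
scn lid [ 0.717  -0.0896]
top slot [0.5399 0.0115]
top slot [ 0.5462 -0.0345]
top slot [ 0.543  -0.0115]
scn slot [ 0.5371 -0.0336]
scn slot [0.5338 0.0098]
scn slot [ 0.5355 -0.012 ]
top handle [ 0.5047 -0.3057]
scn handle [ 0.4983 -0.3069]
top hc [ 0.5171 -0.3018]
top hc [ 0.5083 -0.3176]
top hc [ 0.4922 -0.309 ]
top hc [ 0.5011 -0.2932]
top stand [ 0.5408 -0.2884]
top stand [ 0.5235 -0.3439]
top stand [ 0.4676 -0.3227]
top stand [ 0.486  -0.2662]
scn stand [ 0.4636 -0.3284]
scn stand [ 0.4794 -0.2713]
scn stand [ 0.5428 -0.276 ]
scn stand [ 0.5215 -0.3443]
```

The stand with the pin is confirmed: the rightmost, at about (0.503,-0.305). The slot is at about (0.539,-0.011) and the cabinet's yaw is about 0.107. Now moving over the pin.

Call:
arm_command(commands=[{"tx": -0.1,"ty": 0.06,"twist": -0.03},{"tx": -0.25,"ty": 0.15,"twist": -0.065},{"tx": -0.4,"ty": 0.24,"twist": -0.1},{"tx": -0.55,"ty": 0.33,"twist": -0.135},{"tx": -0.7,"ty": 0.42,"twist": -0.17},{"tx": -0.85,"ty": 0.5,"twist": -0.2},{"tx": -0.95,"ty": 0.56,"twist": -0.235},{"tx": -1,"ty": 0.593,"twist": -0.257}], claw=1, grip_force=30)

```text
invalid input
```

Call:
arm_command(commands=[{"tx": -0.1,"ty": 0.06,"tz": 0,"twist": -0.03},{"tx": -0.25,"ty": 0.15,"tz": 0,"twist": -0.065},{"tx": -0.4,"ty": 0.24,"tz": 0,"twist": -0.1},{"tx": -0.55,"ty": 0.33,"tz": 0,"twist": -0.135},{"tx": -0.7,"ty": 0.42,"tz": 0,"twist": -0.17},{"tx": -0.85,"ty": 0.5,"tz": 0,"twist": -0.2},{"tx": -0.95,"ty": 0.56,"tz": 0,"twist": -0.235},{"tx": -1,"ty": 0.593,"tz": 0,"twist": -0.257}], claw=1, grip_force=30)

```text
t: 1.47
eef_pos: [0.4081, -0.416, 0.2042]
ee_rot: [-3.14, 0.0, -2.0]
force: [-0.4, -0.8, 0.7]
width: 0.0873
gripper_force: 0.0
```

Call:
arm_command(commands=[{"tx": -0.1,"ty": -0.03,"tz": 0,"twist": 0},{"tx": -0.2,"ty": -0.06,"tz": 0,"twist": 0},{"tx": -0.3,"ty": -0.09,"tz": 0,"twist": 0},{"tx": -0.4,"ty": -0.12,"tz": 0,"twist": 0},{"tx": -0.5,"ty": -0.14,"tz": 0,"twist": 0},{"tx": -0.561,"ty": -0.157,"tz": 0,"twist": 0},{"tx": -0.561,"ty": -0.157,"tz": 0,"twist": 0},{"tx": -0.561,"ty": -0.157,"tz": 0,"twist": 0}])

```text
t: 2.13
eef_pos: [0.5009, -0.308, 0.2039]
ee_rot: [-3.142, 0.0, -2.007]
force: [0.1, -0.6, 0.2]
width: 0.0875
gripper_force: 0.0
```

```bash
python3 - <<'E'
from h import *
np.set_printoptions(precision=4,suppress=True)
s=get_state();print(s["eef_pos"],s["ee_rot"],s["force"])
im=grab_frame("scene");cv2.imwrite("pics/s1.png",cv2.resize(im[130:260,140:340,::-1],(800,520),interpolation=cv2.INTER_CUBIC))
E
```

```text
[ 0.5009 -0.308   0.2039] [-3.1416  0.     -2.0067] [ 0.0913 -0.595   0.2172]
```

View pics/s1.png

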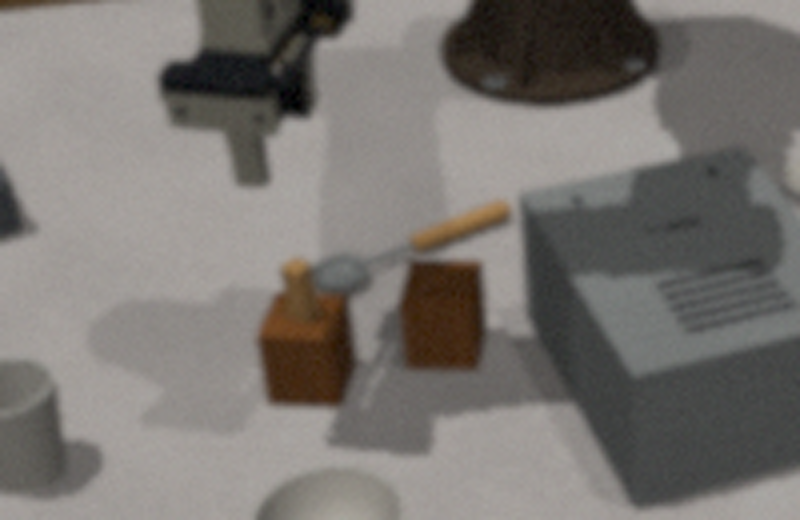

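Gripper fingertips show at scene (202,176), while the pin top is at (214,196). I'll check that against the projection.

```bash
python3 - <<'E'
from h import *
for P in[(.5009,-.308,.204),(.5009,-.308,.12),(.503,-.3055,.12),(.5009+.0435*.906,-.308-.0435*.424,.204),(.5009-.0435*.906,-.308+.0435*.424,.204)]:print((proj("scene",P)-[140,130])*4,proj("top",P))
E
```

```text
[282.17665561 175.23302931] [408.48340405 221.93620493]
[295.5974411  265.81394253] [404.46256193 223.77451014]
[299.1130792  266.81392562] [403.75543418 223.20827571]
[262.12906858 206.42140637] [413.38321787 210.58510927]
[301.23884875 145.57764651] [403.55378928 233.35633863]
```

Call:
arm_command(commands=[{"tx": -0.013,"ty": -0.003,"tz": 0.08,"twist": 0},{"tx": -0.013,"ty": -0.003,"tz": 0.18,"twist": 0},{"tx": -0.013,"ty": -0.003,"tz": 0.28,"twist": 0},{"tx": -0.013,"ty": -0.003,"tz": 0.37,"twist": 0},{"tx": -0.013,"ty": -0.003,"tz": 0.44,"twist": 0},{"tx": -0.013,"ty": -0.003,"tz": 0.48,"twist": 0},{"tx": -0.013,"ty": -0.003,"tz": 0.5,"twist": 0},{"tx": -0.013,"ty": -0.003,"tz": 0.5,"twist": 0}])

```text
t: 2.85
eef_pos: [0.5017, -0.3064, 0.0782]
ee_rot: [3.14, -0.0, -2.009]
force: [-0.0, -0.4, 0.3]
width: 0.0877
gripper_force: 0.0
```

Call:
arm_command(commands=[{"tx": 0,"ty": 0,"tz": 0,"twist": 0},{"tx": 0,"ty": 0,"tz": 0,"twist": 0},{"tx": 0,"ty": 0,"tz": 0,"twist": 0},{"tx": 0,"ty": 0,"tz": 0,"twist": 0},{"tx": 0,"ty": 0,"tz": 0,"twist": 0},{"tx": 0,"ty": 0,"tz": 0,"twist": 0},{"tx": 0,"ty": 0,"tz": 0,"twist": 0},{"tx": 0,"ty": 0,"tz": 0,"twist": 0}], claw=0.15, grip_force=15)

```text
t: 3.52
eef_pos: [0.5025, -0.3059, 0.0789]
ee_rot: [-3.142, -0.0, -2.008]
force: [-0.1, 0.1, 0.6]
width: 0.0401
gripper_force: 0.0
```

Call:
arm_command(commands=[{"tx": 0,"ty": 0,"tz": 0,"twist": 0},{"tx": 0,"ty": 0,"tz": 0,"twist": 0},{"tx": 0,"ty": 0,"tz": 0,"twist": 0},{"tx": 0,"ty": 0,"tz": 0,"twist": 0},{"tx": 0,"ty": 0,"tz": 0,"twist": 0},{"tx": 0,"ty": 0,"tz": 0,"twist": 0},{"tx": 0,"ty": 0,"tz": 0,"twist": 0},{"tx": 0,"ty": 0,"tz": 0,"twist": 0}], claw=0, grip_force=30)

```text
t: 4.18
eef_pos: [0.5024, -0.306, 0.0788]
ee_rot: [3.142, 0.0, -2.008]
force: [-0.5, 0.1, -0.8]
width: 0.0205
gripper_force: 30.0
```

```bash
python3 - <<'E'
from h import *
s=get_state();print(s)
E
```

```text
{'t': 4.1833, 'q': array([-2.14926081e-01,  3.27532780e-01, -3.45104799e-01, -2.87253395e-05,
       -8.98213902e-01, -2.22727199e-01]), 'qd': array([-0.00096548, -0.00062333, -0.00037397,  0.00016478, -0.00023914,
        0.00094925]), 'joint_efforts': array([-6.36320002e-02, -5.11198032e+01,  2.45135236e+01,  5.90921894e+00,
       -2.72609199e-03, -2.06620107e-04]), 'eef_pos': array([ 0.50243341, -0.3059877 ,  0.07882646]), 'ee_rot': array([ 3.14153390e+00,  9.73043297e-06, -2.00846750e+00]), 'force': array([-0.46719747,  0.10134754, -0.82191963]), 'moment': array([0.03063939, 0.01513728, 0.00719616]), 'gripper_force': 29.978933706879616, 'width': 0.020525427308548734}
```

Width is 20.5 mm against 18, so the handle is gripped slightly skewed. I'll regrasp turned by about 8 degrees.

Call:
arm_command(commands=[{"tx": 0,"ty": 0,"tz": 0,"twist": 0},{"tx": 0,"ty": 0,"tz": 0,"twist": 0},{"tx": 0,"ty": 0,"tz": 0,"twist": 0},{"tx": 0,"ty": 0,"tz": 0,"twist": 0.02},{"tx": 0,"ty": 0,"tz": 0,"twist": 0.048},{"tx": 0,"ty": 0,"tz": 0,"twist": 0.048},{"tx": 0,"ty": 0,"tz": 0,"twist": 0.048},{"tx": 0,"ty": 0,"tz": 0,"twist": 0.048}], claw=0.36)

```text
t: 4.85
eef_pos: [0.5025, -0.306, 0.0789]
ee_rot: [-3.142, 0.0, -2.157]
force: [-1.0, -0.5, 0.8]
width: 0.0317
gripper_force: 0.0
```

Call:
arm_command(commands=[{"tx": 0,"ty": 0,"tz": 0,"twist": 0},{"tx": 0,"ty": 0,"tz": 0,"twist": 0},{"tx": 0,"ty": 0,"tz": 0,"twist": 0},{"tx": 0,"ty": 0,"tz": 0,"twist": 0},{"tx": 0,"ty": 0,"tz": 0,"twist": 0},{"tx": 0,"ty": 0,"tz": 0,"twist": 0},{"tx": 0,"ty": 0,"tz": 0,"twist": 0},{"tx": 0,"ty": 0,"tz": 0,"twist": 0}], claw=0, grip_force=30)

```text
t: 5.52
eef_pos: [0.5025, -0.306, 0.0789]
ee_rot: [-3.142, 0.0, -2.159]
force: [0.9, -0.3, -0.2]
width: 0.0174
gripper_force: 30.0
```

Call:
arm_command(commands=[{"tx": 0,"ty": 0,"tz": -0.04,"twist": 0},{"tx": 0,"ty": 0,"tz": -0.13,"twist": 0},{"tx": 0,"ty": 0,"tz": -0.24,"twist": 0},{"tx": 0,"ty": 0,"tz": -0.36,"twist": 0},{"tx": 0,"ty": 0,"tz": -0.47,"twist": 0},{"tx": -0.02,"ty": 0.01,"tz": -0.56,"twist": 0},{"tx": -0.1,"ty": 0.05,"tz": -0.588,"twist": 0},{"tx": -0.2,"ty": 0.1,"tz": -0.588,"twist": 0}], grip_force=40)

```text
t: 6.18
eef_pos: [0.5104, -0.2514, 0.2294]
ee_rot: [-3.137, 0.001, -2.161]
force: [1.7, 1.6, -1.1]
width: 0.0177
gripper_force: 40.0
```

Call:
arm_command(commands=[{"tx": -0.13,"ty": 0.06,"tz": 0,"twist": -0.03},{"tx": -0.26,"ty": 0.13,"tz": 0,"twist": -0.065},{"tx": -0.39,"ty": 0.19,"tz": 0,"twist": -0.1},{"tx": -0.52,"ty": 0.26,"tz": 0,"twist": -0.135},{"tx": -0.65,"ty": 0.32,"tz": 0,"twist": -0.17},{"tx": -0.77,"ty": 0.385,"tz": 0,"twist": -0.2},{"tx": -0.84,"ty": 0.42,"tz": 0,"twist": -0.221},{"tx": -0.863,"ty": 0.433,"tz": 0,"twist": -0.221}])

```text
t: 6.85
eef_pos: [0.5393, -0.0083, 0.2266]
ee_rot: [-3.141, 0.0, -1.458]
force: [-0.1, -0.9, -0.5]
width: 0.0177
gripper_force: 40.0
```

```bash
python3 - <<'E'
from h import *
np.set_printoptions(precision=4,suppress=True)
im=grab_frame("scene");t=grab_frame("top")
s=get_state();print(s["eef_pos"],s["ee_rot"],s["force"],s["width"])
a=cv2.resize(im[140:220,260:360,::-1],(600,480),interpolation=cv2.INTER_CUBIC)
cv2.imwrite("pics/s2.png",a)
for q in("pin_tip","slot"):
  for d in spot_point(q,"scene")[:2]:print(q,d["score"],d["uv"],(np.array(d["uv"])-[260,140])*6)
e=s["eef_pos"];tip=e-[0,0,.0709]
print("tip",tip,(proj("scene",tip)+.5-[260,140])*6-.5,"slot",(proj("scene",(.539,-.011,.13))+.5-[260,140])*6-.5)
E
```

```text
[ 0.5391 -0.01    0.2264] [-3.1414  0.0001 -1.4643] [ 0.0627 -1.1174 -1.5273] 0.017621589418280646
pin_tip 0.65 [308.4, 178.6] [290.4 231.6]
pin_tip 0.6 [214.6, 211.3] [-272.4  427.8]
slot 0.95 [309.3, 185.3] [295.8 271.8]
tip [ 0.5391 -0.01    0.1555] [295.0562 240.179 ] slot [293.2134 280.2388]
```

View pics/s2.png

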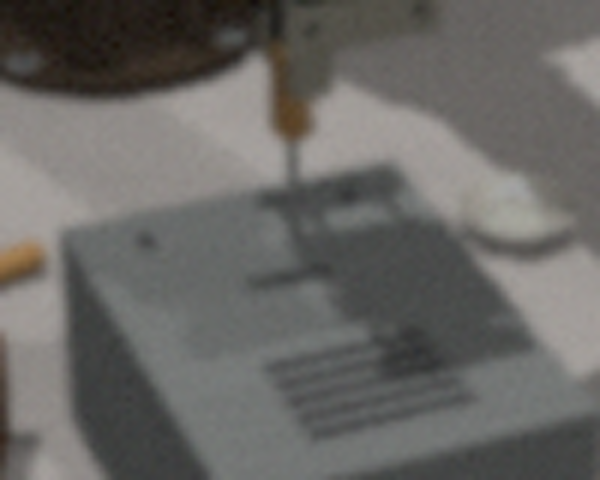

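The pin hangs above the slot: tip at crop (293,235), slot at (290,276). Both sit about 5 px above prediction, so the relative alignment is good. Descending gently.

Call:
arm_command(commands=[{"tx": 0,"ty": 0,"tz": 0.03,"twist": 0},{"tx": 0,"ty": 0,"tz": 0.06,"twist": 0},{"tx": 0,"ty": 0,"tz": 0.08,"twist": 0},{"tx": 0,"ty": 0,"tz": 0.095,"twist": 0},{"tx": 0,"ty": 0,"tz": 0.1,"twist": 0},{"tx": 0,"ty": 0,"tz": 0.104,"twist": 0},{"tx": 0,"ty": 0,"tz": 0.108,"twist": 0},{"tx": 0,"ty": 0,"tz": 0.108,"twist": 0}])

```text
t: 7.72
eef_pos: [0.5392, -0.011, 0.1988]
ee_rot: [3.142, -0.0, -1.465]
force: [-0.0, -0.4, -0.7]
width: 0.0175
gripper_force: 40.0
```

```bash
python3 - <<'E'
from h import *
np.set_printoptions(precision=4,suppress=True)
s=get_state();print(s["eef_pos"],s["ee_rot"],s["force"],s["moment"])
im=grab_frame("scene");s=get_state();print(s["force"])
E
```

```text
[ 0.5392 -0.011   0.1988] [ 3.1416 -0.     -1.465 ] [-0.0006 -0.3981 -0.6541] [ 0.0493  0.1432 -0.018 ]
[ 0.2969 -0.413  -0.44  ]
```

Call:
arm_command(commands=[{"tx": 0,"ty": 0,"tz": 0.002,"twist": 0},{"tx": 0,"ty": 0,"tz": 0.004,"twist": 0},{"tx": 0,"ty": 0,"tz": 0.006,"twist": 0},{"tx": 0,"ty": 0,"tz": 0.008,"twist": 0},{"tx": 0,"ty": 0,"tz": 0.008,"twist": 0},{"tx": 0,"ty": 0,"tz": 0.008,"twist": 0},{"tx": 0,"ty": 0,"tz": 0.008,"twist": 0},{"tx": 0,"ty": 0,"tz": 0.008,"twist": 0}])

```text
t: 8.43
eef_pos: [0.5391, -0.011, 0.1969]
ee_rot: [-3.142, -0.0, -1.465]
force: [0.3, -0.4, -0.5]
width: 0.0179
gripper_force: 40.0
```

Call:
arm_command(commands=[{"tx": 0,"ty": 0,"tz": 0.004,"twist": 0},{"tx": 0,"ty": 0,"tz": 0.008,"twist": 0},{"tx": 0,"ty": 0,"tz": 0.012,"twist": 0},{"tx": 0,"ty": 0,"tz": 0.016,"twist": 0},{"tx": 0,"ty": 0,"tz": 0.016,"twist": 0},{"tx": 0,"ty": 0,"tz": 0.016,"twist": 0},{"tx": 0,"ty": 0,"tz": 0.016,"twist": 0},{"tx": 0,"ty": 0,"tz": 0.016,"twist": 0}])

```text
t: 9.1
eef_pos: [0.5392, -0.011, 0.1929]
ee_rot: [-3.142, 0.0, -1.465]
force: [0.1, 0.6, -0.4]
width: 0.0178
gripper_force: 40.0
```

Call:
arm_command(commands=[{"tx": 0,"ty": 0,"tz": 0.015,"twist": 0},{"tx": 0,"ty": 0,"tz": 0.03,"twist": 0},{"tx": 0,"ty": 0,"tz": 0.045,"twist": 0},{"tx": 0.015,"ty": 0,"tz": 0.055,"twist": 0},{"tx": 0.03,"ty": 0,"tz": 0.06,"twist": 0},{"tx": 0.045,"ty": 0,"tz": 0.06,"twist": 0},{"tx": 0.06,"ty": 0,"tz": 0.06,"twist": 0},{"tx": 0.06,"ty": 0,"tz": 0.06,"twist": 0}])

```text
t: 9.77
eef_pos: [0.5408, -0.0266, 0.178]
ee_rot: [-3.141, -0.0, -1.465]
force: [0.2, -0.2, -0.6]
width: 0.0174
gripper_force: 40.0
```

Call:
arm_command(commands=[{"tx": 0,"ty": 0,"tz": 0.002,"twist": 0},{"tx": 0,"ty": 0,"tz": 0.004,"twist": 0},{"tx": 0,"ty": 0,"tz": 0.006,"twist": 0},{"tx": 0,"ty": 0,"tz": 0.008,"twist": 0},{"tx": 0,"ty": 0,"tz": 0.01,"twist": 0},{"tx": 0,"ty": 0,"tz": 0.01,"twist": 0},{"tx": 0,"ty": 0,"tz": 0.01,"twist": 0},{"tx": 0,"ty": 0,"tz": 0.01,"twist": 0}])

```text
t: 10.43
eef_pos: [0.5407, -0.0258, 0.1754]
ee_rot: [3.142, -0.0, -1.465]
force: [0.8, -0.2, -0.5]
width: 0.0177
gripper_force: 40.0
```

Call:
arm_command(commands=[{"tx": 0,"ty": 0,"tz": 0.002,"twist": 0},{"tx": 0,"ty": 0,"tz": 0.004,"twist": 0},{"tx": 0,"ty": 0,"tz": 0.005,"twist": 0},{"tx": 0,"ty": 0,"tz": 0.006,"twist": 0},{"tx": 0,"ty": 0,"tz": 0.006,"twist": 0},{"tx": 0,"ty": 0,"tz": 0.006,"twist": 0},{"tx": 0,"ty": 0,"tz": 0.006,"twist": 0},{"tx": 0,"ty": 0,"tz": 0.006,"twist": 0}])

```text
t: 11.1
eef_pos: [0.5408, -0.0259, 0.174]
ee_rot: [-3.141, -0.0, -1.465]
force: [-0.4, -0.2, 1.8]
width: 0.0175
gripper_force: 40.0
```

Call:
arm_command(commands=[{"tx": 0,"ty": 0,"tz": 0.002,"twist": 0},{"tx": 0,"ty": 0,"tz": 0.002,"twist": 0},{"tx": 0,"ty": 0,"tz": 0.002,"twist": 0},{"tx": 0,"ty": 0,"tz": 0.002,"twist": 0},{"tx": 0,"ty": 0,"tz": 0.002,"twist": 0},{"tx": 0,"ty": 0,"tz": 0.002,"twist": 0},{"tx": 0,"ty": 0,"tz": 0.002,"twist": 0},{"tx": 0,"ty": 0,"tz": 0.002,"twist": 0}])

```text
t: 11.77
eef_pos: [0.5408, -0.0259, 0.1735]
ee_rot: [-3.141, -0.0, -1.465]
force: [-0.4, -0.7, 3.2]
width: 0.0174
gripper_force: 40.0
```

Call:
arm_command(commands=[{"tx": -0.004,"ty": 0,"tz": 0,"twist": 0},{"tx": -0.008,"ty": 0,"tz": 0,"twist": 0},{"tx": -0.012,"ty": 0,"tz": 0,"twist": 0},{"tx": -0.014,"ty": 0,"tz": 0,"twist": 0},{"tx": -0.014,"ty": 0,"tz": 0,"twist": 0},{"tx": -0.014,"ty": 0,"tz": 0,"twist": 0},{"tx": -0.014,"ty": 0,"tz": 0,"twist": 0},{"tx": -0.014,"ty": 0,"tz": 0,"twist": 0}])

```text
t: 12.43
eef_pos: [0.5404, -0.0225, 0.1734]
ee_rot: [-3.142, -0.0, -1.465]
force: [-0.5, -3.4, 4.0]
width: 0.0179
gripper_force: 40.0
```

Call:
arm_command(commands=[{"tx": -0.004,"ty": 0,"tz": 0,"twist": 0},{"tx": -0.008,"ty": 0,"tz": 0,"twist": 0},{"tx": -0.012,"ty": 0,"tz": 0,"twist": 0},{"tx": -0.014,"ty": 0,"tz": 0,"twist": 0},{"tx": -0.014,"ty": 0,"tz": 0,"twist": 0},{"tx": -0.014,"ty": 0,"tz": 0,"twist": 0},{"tx": -0.014,"ty": 0,"tz": 0,"twist": 0},{"tx": -0.014,"ty": 0,"tz": 0,"twist": 0}])

```text
t: 13.1
eef_pos: [0.54, -0.0188, 0.1734]
ee_rot: [-3.142, 0.0, -1.465]
force: [0.2, -2.1, 3.7]
width: 0.0174
gripper_force: 40.0
```

Call:
arm_command(commands=[{"tx": -0.004,"ty": 0,"tz": 0,"twist": 0},{"tx": -0.008,"ty": 0,"tz": 0,"twist": 0},{"tx": -0.012,"ty": 0,"tz": 0,"twist": 0},{"tx": -0.014,"ty": 0,"tz": 0,"twist": 0},{"tx": -0.014,"ty": 0,"tz": 0,"twist": 0},{"tx": -0.014,"ty": 0,"tz": 0,"twist": 0},{"tx": -0.014,"ty": 0,"tz": 0,"twist": 0},{"tx": -0.014,"ty": 0,"tz": 0,"twist": 0}])

```text
t: 13.77
eef_pos: [0.5396, -0.0153, 0.1733]
ee_rot: [3.142, 0.0, -1.465]
force: [-0.1, -2.3, 4.2]
width: 0.0178
gripper_force: 40.0
```

Call:
arm_command(commands=[{"tx": -0.004,"ty": 0,"tz": 0,"twist": 0},{"tx": -0.008,"ty": 0,"tz": 0,"twist": 0},{"tx": -0.012,"ty": 0,"tz": 0,"twist": 0},{"tx": -0.014,"ty": 0,"tz": 0,"twist": 0},{"tx": -0.014,"ty": 0,"tz": 0,"twist": 0},{"tx": -0.014,"ty": 0,"tz": 0,"twist": 0},{"tx": -0.014,"ty": 0,"tz": 0,"twist": 0},{"tx": -0.014,"ty": 0,"tz": 0,"twist": 0}])

```text
t: 14.43
eef_pos: [0.5391, -0.0118, 0.1732]
ee_rot: [3.141, 0.0, -1.465]
force: [0.4, 1.1, -1.8]
width: 0.0176
gripper_force: 40.0
```

Force dropped to zero: the pocket. I'll move 2 mm further in, then press down stepwise.

Call:
arm_command(commands=[{"tx": -0.004,"ty": 0,"tz": 0,"twist": 0},{"tx": -0.008,"ty": 0,"tz": 0,"twist": 0},{"tx": -0.008,"ty": 0,"tz": 0.004,"twist": 0},{"tx": -0.008,"ty": 0,"tz": 0.008,"twist": 0},{"tx": -0.008,"ty": 0,"tz": 0.012,"twist": 0},{"tx": -0.008,"ty": 0,"tz": 0.014,"twist": 0},{"tx": -0.008,"ty": 0,"tz": 0.014,"twist": 0},{"tx": -0.008,"ty": 0,"tz": 0.014,"twist": 0}])

```text
t: 15.1
eef_pos: [0.539, -0.01, 0.1698]
ee_rot: [3.142, -0.0, -1.465]
force: [-0.1, -0.4, -1.4]
width: 0.0176
gripper_force: 40.0
```

Call:
arm_command(commands=[{"tx": 0,"ty": 0,"tz": 0.002,"twist": 0},{"tx": 0,"ty": 0,"tz": 0.004,"twist": 0},{"tx": 0,"ty": 0,"tz": 0.006,"twist": 0},{"tx": 0,"ty": 0,"tz": 0.008,"twist": 0},{"tx": 0,"ty": 0,"tz": 0.01,"twist": 0},{"tx": 0,"ty": 0,"tz": 0.012,"twist": 0},{"tx": 0,"ty": 0,"tz": 0.012,"twist": 0},{"tx": 0,"ty": 0,"tz": 0.012,"twist": 0}])

```text
t: 15.77
eef_pos: [0.5393, -0.01, 0.1674]
ee_rot: [-3.141, -0.0, -1.465]
force: [-0.3, -0.4, 5.6]
width: 0.0179
gripper_force: 40.0
```

Call:
arm_command(commands=[{"tx": 0,"ty": 0,"tz": 0.001,"twist": 0},{"tx": 0,"ty": 0,"tz": 0.002,"twist": 0},{"tx": 0,"ty": 0,"tz": 0.003,"twist": 0},{"tx": 0,"ty": 0,"tz": 0.004,"twist": 0},{"tx": 0,"ty": 0,"tz": 0.004,"twist": 0},{"tx": 0,"ty": 0,"tz": 0.004,"twist": 0},{"tx": 0,"ty": 0,"tz": 0.004,"twist": 0},{"tx": 0,"ty": 0,"tz": 0.004,"twist": 0}])

```text
t: 16.43
eef_pos: [0.5393, -0.01, 0.1664]
ee_rot: [-3.141, -0.0, -1.465]
force: [-1.2, -1.0, 5.1]
width: 0.0175
gripper_force: 40.0
```

Call:
arm_command(commands=[{"tx": 0,"ty": 0,"tz": 0.001,"twist": 0},{"tx": 0,"ty": 0,"tz": 0.002,"twist": 0},{"tx": 0,"ty": 0,"tz": 0.003,"twist": 0},{"tx": 0,"ty": 0,"tz": 0.004,"twist": 0},{"tx": 0,"ty": 0,"tz": 0.004,"twist": 0},{"tx": 0,"ty": 0,"tz": 0.004,"twist": 0},{"tx": 0,"ty": 0,"tz": 0.004,"twist": 0},{"tx": 0,"ty": 0,"tz": 0.004,"twist": 0}])

```text
t: 17.1
eef_pos: [0.5393, -0.01, 0.1655]
ee_rot: [-3.141, -0.0, -1.465]
force: [-1.6, 0.0, 6.0]
width: 0.0179
gripper_force: 40.0
```

Call:
arm_command(commands=[{"tx": 0,"ty": 0,"tz": 0.001,"twist": 0},{"tx": 0,"ty": 0,"tz": 0.002,"twist": 0},{"tx": 0,"ty": 0,"tz": 0.003,"twist": 0},{"tx": 0,"ty": 0,"tz": 0.004,"twist": 0},{"tx": 0,"ty": 0,"tz": 0.004,"twist": 0},{"tx": 0,"ty": 0,"tz": 0.004,"twist": 0},{"tx": 0,"ty": 0,"tz": 0.004,"twist": 0},{"tx": 0,"ty": 0,"tz": 0.004,"twist": 0}])

```text
t: 17.77
eef_pos: [0.5394, -0.01, 0.1646]
ee_rot: [-3.141, -0.0, -1.465]
force: [-1.9, 0.4, 5.2]
width: 0.0172
gripper_force: 40.0
```

Call:
arm_command(commands=[{"tx": 0,"ty": 0,"tz": 0.001,"twist": 0},{"tx": 0,"ty": 0,"tz": 0.002,"twist": 0},{"tx": 0,"ty": 0,"tz": 0.003,"twist": 0},{"tx": 0,"ty": 0,"tz": 0.004,"twist": 0},{"tx": 0,"ty": 0,"tz": 0.004,"twist": 0},{"tx": 0,"ty": 0,"tz": 0.004,"twist": 0},{"tx": 0,"ty": 0,"tz": 0.004,"twist": 0},{"tx": 0,"ty": 0,"tz": 0.004,"twist": 0}])

```text
t: 18.43
eef_pos: [0.5394, -0.01, 0.1636]
ee_rot: [-3.141, -0.0, -1.465]
force: [-1.9, 0.2, 6.2]
width: 0.0175
gripper_force: 40.0
```

```bash
python3 - <<'E'
from h import *
t=grab_frame("top");a=cv2.imread("pics/t0.png")[:,:,::-1]
v=np.hstack([a[160:280,275:425],t[160:280,275:425]])
cv2.imwrite("pics/t3.png",cv2.resize(v[:,:,::-1],(800,320),interpolation=cv2.INTER_CUBIC))
E
```

```text
(no output)
```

View pics/t3.png

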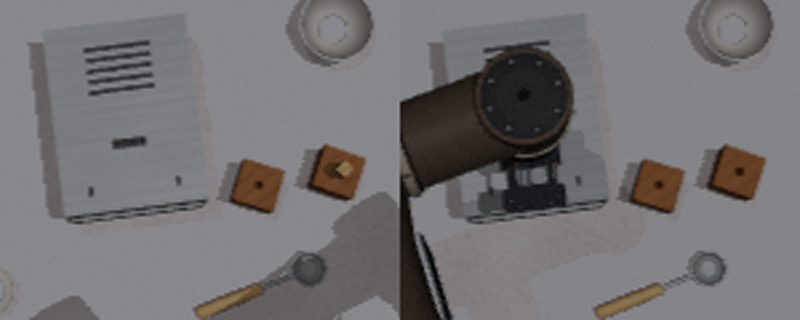

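The drawer is still shut (front edge unchanged). Pressing on.

Call:
arm_command(commands=[{"tx": 0,"ty": 0,"tz": 0.001,"twist": 0},{"tx": 0,"ty": 0,"tz": 0.002,"twist": 0},{"tx": 0,"ty": 0,"tz": 0.003,"twist": 0},{"tx": 0,"ty": 0,"tz": 0.004,"twist": 0},{"tx": 0,"ty": 0,"tz": 0.004,"twist": 0},{"tx": 0,"ty": 0,"tz": 0.004,"twist": 0},{"tx": 0,"ty": 0,"tz": 0.004,"twist": 0},{"tx": 0,"ty": 0,"tz": 0.004,"twist": 0}])

```text
t: 19.15
eef_pos: [0.5394, -0.01, 0.1626]
ee_rot: [-3.141, -0.0, -1.465]
force: [-2.9, 0.8, 6.5]
width: 0.0178
gripper_force: 40.0
```

Call:
arm_command(commands=[{"tx": 0,"ty": 0,"tz": 0.001,"twist": 0},{"tx": 0,"ty": 0,"tz": 0.002,"twist": 0},{"tx": 0,"ty": 0,"tz": 0.003,"twist": 0},{"tx": 0,"ty": 0,"tz": 0.004,"twist": 0},{"tx": 0,"ty": 0,"tz": 0.004,"twist": 0},{"tx": 0,"ty": 0,"tz": 0.004,"twist": 0},{"tx": 0,"ty": 0,"tz": 0.004,"twist": 0},{"tx": 0,"ty": 0,"tz": 0.004,"twist": 0}])

```text
t: 19.82
eef_pos: [0.5393, -0.01, 0.1612]
ee_rot: [-3.141, -0.0, -1.465]
force: [-1.3, -1.0, 4.6]
width: 0.0175
gripper_force: 40.0
```

```bash
python3 - <<'E'
from h import *
t=grab_frame("top").astype(int);a=cv2.imread("pics/t3.png")
old=cv2.imread("pics/t0.png")[:,:,::-1].astype(int)
print([round(float(np.abs(t-old)[y:y+5,305:312].mean()),1) for y in range(235,275,5)], get_state()["force"])
print(t[235:275:3,310].mean(1).round(), old[235:275:3,310].mean(1).round())
E
```

```text
[58.4, 23.6, 44.7, 53.6, 17.2, 9.0, 9.1, 10.7] [-1.27650215 -0.10492385  5.12258323]
[ 63.  66.  82.  93.  86.  76. 104. 126. 128. 128. 129. 129. 126. 129.] [125. 124. 114. 130. 136. 139. 137. 137. 138. 137. 138. 138. 137. 138.]
```

Force eased and the picture changed in front of the cabinet: the drawer seems out. Lifting straight up and checking.

Call:
arm_command(commands=[{"tx": 0,"ty": 0,"tz": -0.02,"twist": 0},{"tx": 0,"ty": 0,"tz": -0.06,"twist": 0},{"tx": 0,"ty": 0,"tz": -0.12,"twist": 0},{"tx": 0,"ty": 0,"tz": -0.18,"twist": 0},{"tx": 0,"ty": 0,"tz": -0.24,"twist": 0},{"tx": 0,"ty": 0,"tz": -0.27,"twist": 0},{"tx": 0,"ty": 0,"tz": -0.28,"twist": 0},{"tx": 0,"ty": 0,"tz": -0.28,"twist": 0}])

```text
t: 20.53
eef_pos: [0.539, -0.0099, 0.2312]
ee_rot: [-3.141, 0.0, -1.465]
force: [0.3, 1.5, -0.7]
width: 0.0173
gripper_force: 40.0
```

```bash
python3 - <<'E'
from h import *
t=grab_frame("top");s=grab_frame("scene")
v=np.vstack([cv2.resize(t[160:270,275:425],(750,550))[:300],cv2.resize(s[140:240,190:370],(750,417))[:290]])
cv2.imwrite("pics/t4.png",v[:,:,::-1])
e=get_state();print(e["eef_pos"],e["ee_rot"],e["force"])
E
```

```text
[ 0.53846305 -0.0099671   0.23000277] [ 3.14026878e+00  1.47547711e-04 -1.46507034e+00] [ 0.52911787 -1.32604616 -0.85381988]
```

View pics/t4.png

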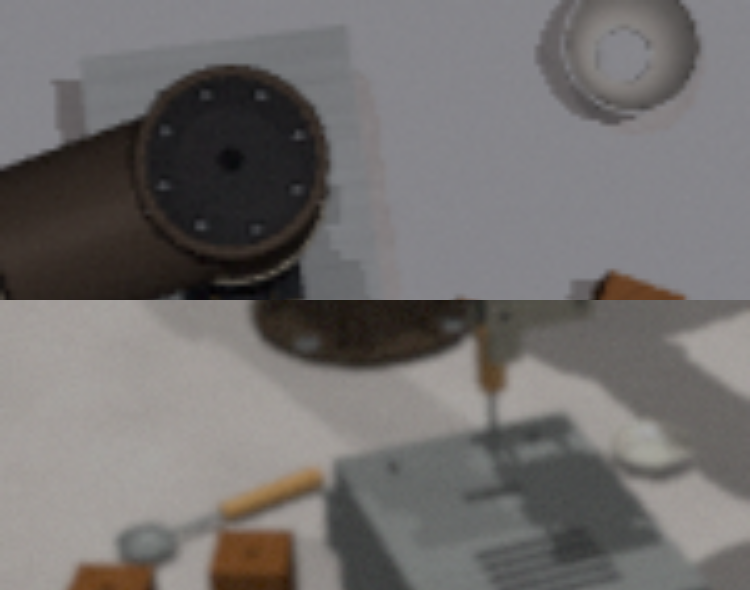

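Call:
arm_command(commands=[{"tx": 0.07,"ty": 0.015,"tz": 0,"twist": 0.02},{"tx": 0.2,"ty": 0.045,"tz": 0,"twist": 0.05},{"tx": 0.34,"ty": 0.08,"tz": 0,"twist": 0.085},{"tx": 0.48,"ty": 0.11,"tz": 0,"twist": 0.12},{"tx": 0.62,"ty": 0.14,"tz": 0,"twist": 0.155},{"tx": 0.76,"ty": 0.17,"tz": 0,"twist": 0.185},{"tx": 0.88,"ty": 0.2,"tz": 0,"twist": 0.21},{"tx": 0.95,"ty": 0.22,"tz": 0,"twist": 0.221}])

```text
t: 21.3
eef_pos: [0.5082, -0.2545, 0.2295]
ee_rot: [3.14, -0.001, -2.165]
force: [0.9, 0.4, 0.1]
width: 0.0174
gripper_force: 40.0
```

Call:
arm_command(commands=[{"tx": 0,"ty": 0,"tz": 0,"twist": 0},{"tx": 0,"ty": 0,"tz": 0,"twist": 0},{"tx": 0,"ty": 0,"tz": 0,"twist": 0},{"tx": 0,"ty": 0,"tz": 0,"twist": 0},{"tx": 0,"ty": 0,"tz": 0,"twist": 0},{"tx": 0,"ty": 0,"tz": 0,"twist": 0},{"tx": 0,"ty": 0,"tz": 0,"twist": 0},{"tx": 0,"ty": 0,"tz": 0,"twist": 0}])

```text
t: 21.97
eef_pos: [0.5096, -0.2515, 0.231]
ee_rot: [-3.141, 0.0, -2.158]
force: [-0.0, 0.4, -1.6]
width: 0.0174
gripper_force: 40.0
```

```bash
python3 - <<'E'
from h import *
e=get_state();p=e["eef_pos"];y=e["ee_rot"][2];print(p,e["ee_rot"])
d=np.array([.5025,-.306])-p[:2];c,s=np.cos(y),np.sin(y)
print("shares",(d@[c,s])/.25,(d@[s,-c])/.25)
t=grab_frame("top")
cv2.imwrite("pics/t5.png",cv2.resize(t[150:270,275:435,::-1],(800,600),interpolation=cv2.INTER_CUBIC))
E
```

```text
[ 0.5096035  -0.25151578  0.23097376] [-3.14139373e+00  9.96582649e-05 -2.15831566e+00]
shares 0.19714268330488785 -0.09715248535353026
```

View pics/t5.png

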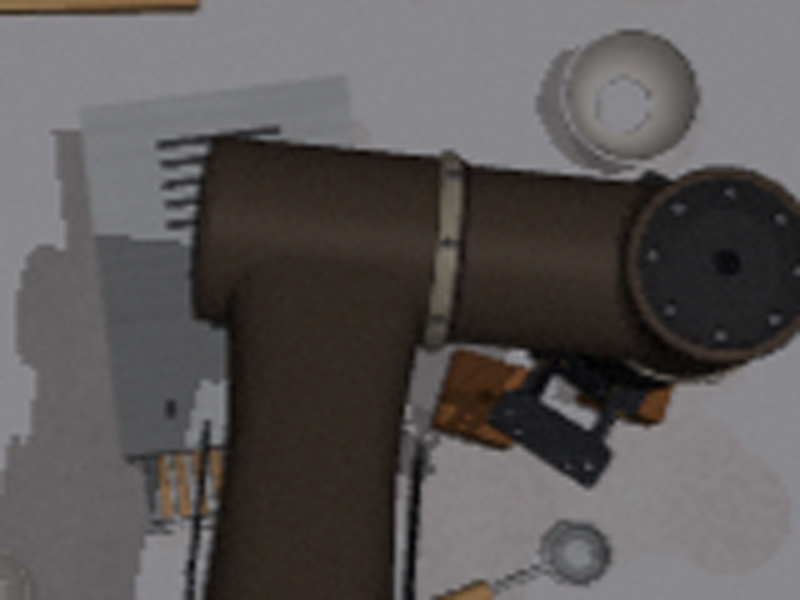

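The drawer is out: chopsticks show at crop (190,480). Now over the stand.

Call:
arm_command(commands=[{"tx": 0.04,"ty": -0.02,"tz": 0,"twist": 0},{"tx": 0.1,"ty": -0.05,"tz": 0,"twist": 0},{"tx": 0.16,"ty": -0.08,"tz": 0,"twist": 0},{"tx": 0.197,"ty": -0.097,"tz": 0,"twist": 0},{"tx": 0.197,"ty": -0.097,"tz": 0.08,"twist": 0},{"tx": 0.197,"ty": -0.097,"tz": 0.18,"twist": 0},{"tx": 0.197,"ty": -0.097,"tz": 0.25,"twist": 0},{"tx": 0.197,"ty": -0.097,"tz": 0.28,"twist": 0}])

```text
t: 22.68
eef_pos: [0.5006, -0.3063, 0.1581]
ee_rot: [3.138, -0.001, -2.16]
force: [-1.0, 0.6, -0.3]
width: 0.0174
gripper_force: 40.0
```

Call:
arm_command(commands=[{"tx": 0,"ty": 0,"tz": 0,"twist": 0},{"tx": 0,"ty": 0,"tz": 0,"twist": 0},{"tx": 0,"ty": 0,"tz": 0,"twist": 0},{"tx": 0,"ty": 0,"tz": 0.02,"twist": 0},{"tx": 0,"ty": 0,"tz": 0.04,"twist": 0},{"tx": 0,"ty": 0,"tz": 0.06,"twist": 0},{"tx": 0,"ty": 0,"tz": 0.06,"twist": 0},{"tx": 0,"ty": 0,"tz": 0.06,"twist": 0}])

```text
t: 23.35
eef_pos: [0.502, -0.3063, 0.1455]
ee_rot: [3.141, -0.0, -2.159]
force: [0.1, -0.3, -0.6]
width: 0.0176
gripper_force: 40.0
```

Call:
arm_command(commands=[{"tx": 0,"ty": 0,"tz": 0.01,"twist": 0},{"tx": 0,"ty": 0,"tz": 0.02,"twist": 0},{"tx": 0,"ty": 0,"tz": 0.03,"twist": 0},{"tx": 0,"ty": 0,"tz": 0.036,"twist": 0},{"tx": 0,"ty": 0,"tz": 0.036,"twist": 0},{"tx": 0,"ty": 0,"tz": 0.036,"twist": 0},{"tx": 0,"ty": 0,"tz": 0.036,"twist": 0},{"tx": 0,"ty": 0,"tz": 0.036,"twist": 0}])

```text
t: 24.02
eef_pos: [0.5024, -0.3064, 0.137]
ee_rot: [-3.141, 0.0, -2.159]
force: [0.2, 0.2, -0.9]
width: 0.0171
gripper_force: 40.0
```

Call:
arm_command(commands=[{"tx": 0,"ty": 0,"tz": 0.03,"twist": 0},{"tx": 0,"ty": 0,"tz": 0.07,"twist": 0},{"tx": 0,"ty": 0,"tz": 0.11,"twist": 0},{"tx": 0,"ty": 0,"tz": 0.15,"twist": 0},{"tx": 0,"ty": 0,"tz": 0.19,"twist": 0},{"tx": 0,"ty": 0,"tz": 0.215,"twist": 0},{"tx": 0,"ty": 0,"tz": 0.226,"twist": 0},{"tx": 0,"ty": 0,"tz": 0.226,"twist": 0}])

```text
t: 24.68
eef_pos: [0.5019, -0.3063, 0.0796]
ee_rot: [3.14, -0.001, -2.159]
force: [0.6, 1.0, 0.3]
width: 0.0178
gripper_force: 40.0
```

Call:
arm_command(commands=[{"tx": 0,"ty": 0,"tz": 0,"twist": 0},{"tx": 0,"ty": 0,"tz": 0,"twist": 0},{"tx": 0,"ty": 0,"tz": 0.003,"twist": 0},{"tx": 0,"ty": 0,"tz": 0.006,"twist": 0},{"tx": 0,"ty": 0,"tz": 0.006,"twist": 0},{"tx": 0,"ty": 0,"tz": 0.006,"twist": 0},{"tx": 0,"ty": 0,"tz": 0.006,"twist": 0},{"tx": 0,"ty": 0,"tz": 0.006,"twist": 0}])

```text
t: 25.35
eef_pos: [0.5023, -0.3064, 0.0789]
ee_rot: [-3.141, 0.0, -2.159]
force: [0.1, -0.3, -1.7]
width: 0.0179
gripper_force: 40.0
```

Call:
arm_command(commands=[{"tx": 0,"ty": 0,"tz": 0,"twist": 0},{"tx": 0,"ty": 0,"tz": 0,"twist": 0},{"tx": 0,"ty": 0,"tz": 0,"twist": 0},{"tx": 0,"ty": 0,"tz": 0,"twist": 0},{"tx": 0,"ty": 0,"tz": 0,"twist": 0},{"tx": 0,"ty": 0,"tz": 0,"twist": 0},{"tx": 0,"ty": 0,"tz": 0,"twist": 0},{"tx": 0,"ty": 0,"tz": 0,"twist": 0}], claw=0.8)

```text
t: 26.02
eef_pos: [0.5022, -0.3064, 0.0789]
ee_rot: [3.142, -0.0, -2.159]
force: [-0.0, -0.3, 0.4]
width: 0.0653
gripper_force: 0.0
```

Call:
arm_command(commands=[{"tx": 0,"ty": 0,"tz": 0,"twist": 0},{"tx": 0,"ty": 0,"tz": 0,"twist": 0},{"tx": 0,"ty": 0,"tz": -0.05,"twist": 0},{"tx": 0,"ty": 0,"tz": -0.15,"twist": 0},{"tx": 0,"ty": 0,"tz": -0.28,"twist": 0},{"tx": 0,"ty": 0,"tz": -0.42,"twist": 0},{"tx": 0,"ty": 0,"tz": -0.55,"twist": 0},{"tx": 0,"ty": 0,"tz": -0.6,"twist": 0}])

```text
t: 26.68
eef_pos: [0.504, -0.3074, 0.2343]
ee_rot: [-3.135, 0.001, -2.159]
force: [0.3, -1.0, 0.2]
width: 0.07
gripper_force: 0.0
```

```bash
python3 - <<'E'
from h import *
s=grab_frame("scene");e=get_state();print(e["eef_pos"],e["force"],e["width"])
cv2.imwrite("pics/s6.png",cv2.resize(s[140:240,180:340,::-1],(800,500),interpolation=cv2.INTER_CUBIC))
E
```

```text
[ 0.5044545  -0.30757652  0.23511738] [ 0.66823793 -0.46624076  2.90347934] 0.06989078951033627
```

View pics/s6.png

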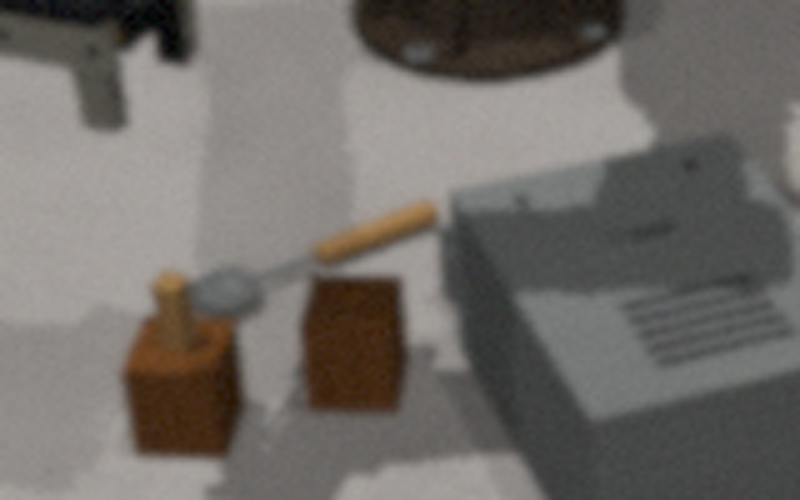

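The pin stands seated and upright in its stand at crop (175,310), the gripper is clear and the drawer is out. Handing in.

```bash
python3 -c "
from station import *
print(job_done())"
```

```text
the job is handed in; nothing more can be done
None
```

The drawer jumped out, the pin is back upright in its stand and the arm is clear; the job was handed in at about 27 s. Wrist force readings while pressing stayed under 7 N, and the hand-in returned no verdict.

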